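Turn the flux bottle over and stand it up in its cradle

ROBOT

A 6-joint arm with a two-finger parallel gripper is mounted at the origin on the work surface. World frame = base frame: x ahead of the robot, y to its left, z up, the work surface at z = 0. Lengths are in m, angles in degrees, forces in N, time in s.
With the tool pointing down it reaches from about 0.35 to 0.725 m from the base axis. Payload 6 kg.
Tool frame: the origin (TCP) lies at the very end of the fingers, on their centre line; the grasp point (between the pads) lies 19 mm behind it; x points along the fingers, z is the direction in which the jaws open and shut, and the axes are right-handed (so a half turn about x gives the same grasp; the last joint's range is limited). The gripper opens to 85 mm and grips with 20 to 120 N. Pads are 22 mm wide; open, the fingers measure 114 mm over their backs; the gripper's body (76 mm by 85 mm) begins 54 mm behind the grasp point. The pads swing forward as they close: fully open they stand 13 mm farther back than shut.
Start: joints at [86.786, 2.303, 4.859, 0, -92.561, -19.12], TCP at [0.228, 0.555, 0.231] pointing down, gripper open.
Joint ranges: [-146.85, 146.85], [-73.84, 115.35], [-62.03, 85.46], [-188.31, 113.3], [-161.28, -10.13], [-171.36, 171.36]. Speed limits (degrees/s): [147.25, 147.25, 172.46, 180, 180, 180].

INTERFACE

Orientations are given as [roll, pitch, yaw] about the fixed x, y, z axes, in that order (R = Rz(yaw) Ry(pitch) Rx(roll)).
In Python, from plant import bot gives the robot as it stands.
- The arm moves only by the shell command python3 -m pendant 'ROWS' [FORCE]. ROWS is JSON, one flat list of numbers, 7 for each row, row after row: the shift along the tool's x, y, z in m, then the turn, a rotation vector about the tool's x, y, z in rad, then the opening, from 0 (shut) to 1 (fully open). In form: [tx, ty, tz, wx, wy, wz, fingers, tx, ty, tz, wx, wy, wz, fingers, ...]. A call has 1 to 10 rows; each row shifts and turns the commanded pose from where the row before left it, along the tool's axes as they then stand; what a row does not reach is not made up. A row lasts 1/10 s, in which the tool goes at most 50 mm and 8.59 degrees, less where a joint would pass 70% of its speed; a pose out of reach is approached as far as the arm can. A call with a gripper value outside its range is refused whole. The fingers move at their own pace and stop on an object; FORCE is the grip in N (left out, the last holds). Time passes only in rows, so rows that do not move let the fingers close. It gives the time, the measured TCP pose, the force and the opening at its end, in the units of the state.
- bot.get_obs(): the state, without advancing time (a new reading comes with each control period).
- bot.grab_frame(name): name is "scene" or "top"; returns the picture (420x560x3 uint8, red, green, blue); there is no depth.
- bot.get_calibration(name): a dict with "K" (3x3 intrinsics, pixels), "rvec" (rotation vector, rad) and "tvec" (3), from world to camera coordinates, as OpenCV has them. Camera axes: x right, y down, z forward; pixel columns grow to the right and rows downward; lengths in m; the calibration is good to about 2 mm. A picture is of the moment at which its call begins. get_calibration takes no time and is no camera call.
- bot.finish_job(): hands the job in, once; it reports no verdict.
The state is a dict: "t": time; "qpos": joint angles; "joint_velocities": joint speeds; "joint_efforts": joint torques, N m; "tcp_pos": TCP position; "eef_rot": TCP orientation; "force": force on the tool from outside, world axes, zero at the start; "torque": the same for the moment, N m; "finger_gap": opening from 0.0 (shut) to 1.0 (fully open).
Only numpy, scipy, OpenCV 4.12 (cv2) and the standard library are available. Lean on these libraries where they do the work, as an engineer would, in place of code of your own. Each camera call takes 0.05 s, during which the arm holds its last target.

TASK

The flux in the white capped bottle has settled. Lift the bottle out of its tipped cradle, turn it over so that the cap points steeply down (at least 30 degrees below level) and keep it so for at least a second, then lay it gently back into the saddles, cap up and with its foot on the foot plate. Finally swing the cradle by its side bar fully up to its stop, so that the bottle stands upright in it, and leave the other things on the bench alone.

Things in the scene. Friction and masses are not known exactly. Their poses are not given: they have to be found in the camera images.
- bottle: Rigid capped white bottle, paper label, black cap, about 240 g. Height 168 mm; round body of diameter 54 mm up to 130 mm above the foot, then a shoulder and a cap of diameter 33 mm. Its origin is on its axis half-way up, 84 mm from the foot; its z axis runs from foot to cap. At the start it lies in the cradle's saddles, cap up, leaning 45 degrees from vertical.
- station: Fixed grey base plate of the cradle, 170 x 112 x 12 mm (from 60 mm behind to 110 mm ahead of the origin along its x), with two cheeks up to 76 mm high that carry the pivot. Origin at the bench surface, straight below the pivot. Its x axis points the way the cradle leans when tipped (away from the robot and to its left), y along the pivot, z up.
- cradle_pivot (a point): Centre of the horizontal pivot axis, 62 mm above the bench; fixed to the station, same axes.
- cradle_seat (a point): Point of the aluminium cradle where the bottle's origin is when the bottle is properly seated; moves with the cradle. Its z axis is the seated bottle's axis (foot to cap), its y axis is parallel to the pivot, its x axis points into the saddles: the bottle is laid in along +x and lifted out along -x. The pivot is 109 mm from it along -z, the foot plate 84 mm.
- cradle_saddle (a point): Middle of the upper saddle, on the seated bottle's axis, 40 mm along z from the seat; same axes as the seat. Two 90-degree V saddles, open to -x, from 34 to 46 mm above and 64 to 79 mm below the seat; they reach 34 mm to either side of the axis, not above it. Between them both sides of the bottle are free; behind is only a 30 mm wide spine, 39 mm from the axis.
- cradle_bar (a point): Grip point of the cradle's round steel side bar, diameter 12 mm, parallel to the pivot (the y axis) on the +y side of the saddles; the bar's free end is 35 mm farther out along +y. Moves with the cradle: it lies 42.5 mm along x, 100 mm along y and 125 mm along z from the pivot in the cradle's axes. Free all round.
- cradle (a joint): Angle of the cradle: 0 tipped 45 degrees away (as at the start), growing as the bar is swung up and back against the x direction of the station; its upper stop is at 0.735 rad, where the bottle stands 3 degrees from vertical. A stiff pivot (about 0.8 N m of friction): it stays where it is left.
- spool: Bystander: spool of solder with green flanges, diameter 64 mm, 54 mm high, standing; origin under its centre.
- tin: Bystander: round dark tin with brass wool, diameter 72 mm, 35 mm high; origin under its centre.
- dropper: Bystander: small amber capped bottle, diameter 36 mm, 75 mm high; origin under its centre.
- board: Bystander: green circuit board, 100 x 75 x 4 mm with parts up to 13 mm high; origin under its centre.

How it is judged (in metres and radians):
On the way:
1. the bottle is upside down, cap pointing at least 30 degrees below level, for a second (angle between bottle's own z axis and vertical above 2.094 rad), for 1 s.
At the end, for the whole second after the job is handed in: The cradle is swung up to its stop (joint above 0.66 rad), the bottle stands in it cap up within 9 degrees of vertical, its centre within 12 mm of the seat point, and everything is at rest (value of joint cradle above 0.66 rad and angle between bottle's own z axis and vertical below 0.16 rad and distance between bottle and cradle_seat below 0.012 m and linear speed of bottle below 0.02 m/s and velocity of joint cradle below 0.05 rad/s); the robot touches nothing.
It fails at once if the bottle is dropped or falls (moves faster than 0.6 m/s, a fall of about 20 mm, with no finger on it) (linear speed of bottle above 0.6 m/s and contact force between the fingers and bottle below 0.5 N).
It fails at once if a bystander is moved by more than 20 mm or knocked over (distance of any of spool, tin, dropper, board from where it was at the start of the episode above 0.02 m or angle between any of spool, tin, dropper, board's own z axis and vertical above 0.5 rad).
It also fails if it takes over 69 s, if anything falls off the work surface, if the arm or the gripper's body presses on something with over 40 N, if the wrist force passes 120 N, or if a joint passes its speed limit or range.

## Working session

There is one attempt and no reset: what is moved stays moved. The work goes in short steps, Python scripts to look and compute and a shell command to move; the robot and the scene stay as the last step left them, time stands still between calls to the robot, and variables do not carry over. Pictures are saved under pics/ and viewed, and the job is handed in when it is done.

```bash
ls; mkdir -p pics
python3 - <<'E'
from plant import bot
import cv2
print(bot.get_obs())
for n in("scene","top"):
    c=bot.get_calibration(n);print(n,c)
    cv2.imwrite(f"pics/{n}0.png",cv2.cvtColor(bot.grab_frame(n),cv2.COLOR_RGB2BGR))
E
```

```text
pics
{'t': 0.0, 'qpos': array([ 8.67871413e+01,  2.33899597e+00,  4.79968170e+00, -2.65744584e-02,
       -9.25597592e+01, -1.91199556e+01]), 'joint_velocities': array([-0.11530473, -0.03102848, -0.01758669, -0.01065535,  0.02951684,
        0.02813591]), 'joint_efforts': array([ 5.30999132e-04, -3.68199921e+01,  3.47426784e+01,  6.93246827e+00,
       -5.15714622e-03,  3.15589304e-06]), 'tcp_pos': array([0.22778703, 0.55472191, 0.23025006]), 'eef_rot': array([   4.11812622,   89.89743102, -108.21352421]), 'force': array([0.30817913, 0.23917871, 0.30218791]), 'torque': array([ 0.05234927, -0.03591762, -0.01530305]), 'finger_gap': 0.9995427938940042}
scene {'K': array([[430.0742296 ,   0.        , 276.3152686 ],
       [  0.        , 430.0742296 , 210.56787178],
       [  0.        ,   0.        ,   1.        ]]), 'rvec': array([ 0.96582142,  2.41740064, -1.08923372]), 'tvec': array([ 0.36821375, -0.14957855,  1.46922298])}
top {'K': array([[404.60362971,   0.        , 279.47686125],
       [  0.        , 404.60362971, 214.20262079],
       [  0.        ,   0.        ,   1.        ]]), 'rvec': array([ 2.11547703, -2.16063121,  0.15061842]), 'tvec': array([0.02494243, 0.56703558, 1.3113011 ])}
```

View pics/scene0.png

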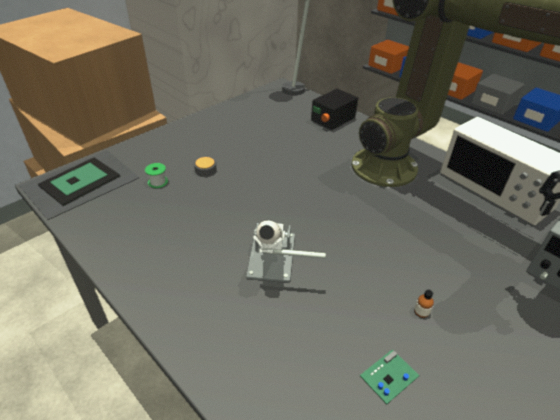

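View pics/top0.png

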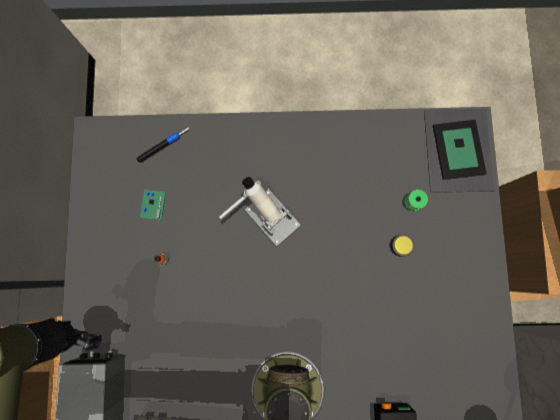

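The scene view shows the cradle at about (272,250), with the bar running right to (325,254). In the top view the bottle's cap is at (248,183), the base plate around (275,225) and the bar end at (222,218). I'll zoom in.

Run:
```python
import cv2
a=cv2.imread("pics/top0.png")[165:255,205:315];b=cv2.imread("pics/scene0.png")[205:295,235:345]
cv2.imwrite("pics/topz.png",cv2.resize(a,None,fx=7,fy=6.5,interpolation=cv2.INTER_CUBIC))
cv2.imwrite("pics/scenez.png",cv2.resize(b,None,fx=7,fy=6.5,interpolation=cv2.INTER_CUBIC))
```

```text
(no output)
```

View pics/topz.png

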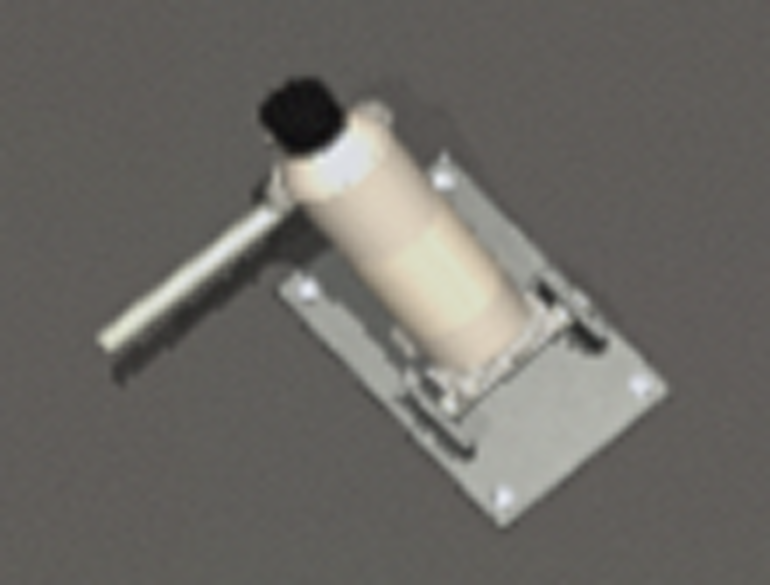

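View pics/scenez.png

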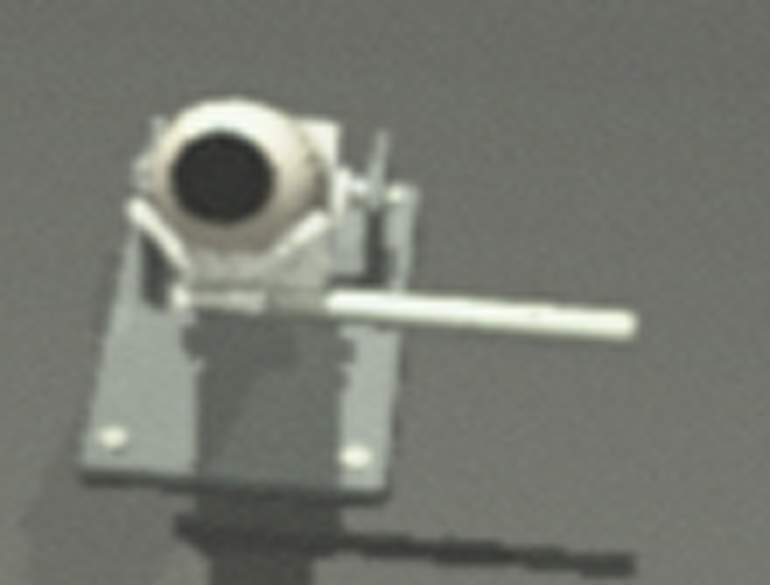

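```bash
cat > h.py <<'E'
import numpy as np,cv2
from scipy.spatial.transform import Rotation as R
from plant import bot
def proj(n,P):
    c=bot.get_calibration(n);return cv2.projectPoints(np.array(P,float),c["rvec"],c["tvec"],c["K"],None)[0][:,0]
def station(p):
    x,y,yaw=p;return R.from_euler('z',yaw).as_matrix(),np.array([x,y,0])
def cradle(p,th=0.):  # pivot frame of cradle: lean 45deg - th about station y
    A,o=station(p);return A@R.from_euler('y',np.pi/4-th).as_matrix(),o+[0,0,.062]
E
cat > fit.py <<'E'
from h import *
from scipy.optimize import least_squares
T=[((-.06,.056),(503,525)),((-.06,-.056),(668,388)),((.11,.056),(283,284)),((.11,-.056),(443,152))]
S=[((.11,-.056),(83,466)),((.11,.056),(388,488)),((-.06,.056),(418,188))]
uz=lambda a,ox,oy:np.array([(a[0]+.5)/7-.5+ox,(a[1]+.5)/6.5-.5+oy])
# cradle-frame pts: cap top, bar end
C_t=[((.0425,.135,.125),(103,343))]; C_s=[((0,0,.193),(221,176)),((.0425,.135,.125),(634,325))]
def res(p,full=False):
    A,o=station(p);C,q=cradle(p);r=[]
    for n,L,M,ox,oy in(("top",T,C_t,205,165),("scene",S,C_s,235,205)):
        P=[A@[x,y,.012]+o for (x,y),_ in L]+[C@np.array(c)+q for c,_ in M]
        u=np.array([uz(b,ox,oy) for _,b in L+M]);d=proj(n,P)-u
        r.append(d)
    if full:return r
    return np.concatenate([x.ravel() for x in r])
s=least_squares(res,[.5,0,.6],loss='soft_l1')
print(s.x,np.degrees(s.x[2]));[print(x.round(2)) for x in res(s.x,1)]
C,q=cradle(s.x)
print("pivot",q,"seat",q+C@[0,0,.109],"bar",q+C@[.0425,.1,.125]);print(C)
E
python3 fit.py
```

```text
[0.54604845 0.02153218 0.70462119] 40.37182029576246
[[ 0.12  0.5 ]
 [ 1.16 -0.23]
 [-1.21  0.54]
 [ 0.41 -0.37]
 [ 0.41  0.3 ]]
[[-0.75 -0.04]
 [ 0.    0.4 ]
 [ 0.37 -0.59]
 [ 0.1   0.35]
 [ 0.23  0.95]]
pivot [0.54604845 0.02153218 0.062     ] seat [0.6047683  0.07145691 0.13907464] bar [0.57150855 0.17443708 0.12033631]
[[ 0.53871424 -0.64774528  0.53871424]
 [ 0.45802508  0.76185698  0.45802508]
 [-0.70710678  0.          0.70710678]]
```

```bash
cat >> h.py <<'E'
P0=(0.5460,0.0215,0.7046)
def cur():
    o=bot.get_obs();return R.from_euler('xyz',o["eef_rot"],degrees=True).as_matrix(),o["tcp_pos"],o
def step(Rt,pt,n=None,fr=None):
    Rc,pc,o=cur()
    if fr: Rc,pc=fr
    D=R.from_matrix(Rc.T@Rt).as_rotvec();d=Rc.T@(np.array(pt)-pc)
    n=n or int(max(np.ceil(np.linalg.norm(D)/.145),np.ceil(np.linalg.norm(d)/.045),1))
    S=sum(R.from_rotvec(D*k/n).as_matrix() for k in range(n))
    t=np.linalg.solve(S,d)
    print("n",n,"t",t.round(4),"w",(D/n).round(4),"tot deg",np.degrees(np.linalg.norm(D)).round(1),"tot d",d.round(4))
def tool(C,sign):
    x=C[:,0];z=sign*C[:,1];return np.column_stack([x,np.cross(z,x),z])
def st():
    Rc,p,o=cur();print("t",round(float(o["t"]),2),"q",o["qpos"].round(1),"p",p.round(4),"gap",round(float(o["finger_gap"]),3),"F",o["force"].round(1),"M",o["torque"].round(2))
E
python3 - <<'E'
from h import *
st();Rc,p,o=cur();print(Rc.round(2))
C,q=cradle(P0)
seat=q+C@[0,0,.109]
for s in(1,-1):
    Rt=tool(C,s)
    step(Rt,seat+C@[.022-.14,0,-.005])
E
```

```text
t 0.1 q [ 86.8   2.3   4.8  -0.  -92.6 -19.1] p [0.2278 0.5548 0.2304] gap 1.001 F [-0.4 -0.1 -0.4] M [-0.04  0.   -0.02]
[[-0.    0.93 -0.38]
 [-0.   -0.38 -0.93]
 [-1.    0.    0.  ]]
n 15 t [-0.0146  0.0462 -0.0137] w [ 0.1283  0.0532 -0.0325] tot deg 122.6 tot d [0.0121 0.4924 0.3811]
n 14 t [0.0045 0.0184 0.0428] w [-0.0739  0.0307  0.0503] tot deg 75.8 tot d [0.0121 0.4924 0.3811]
```

```bash
python3 -m pendant '[0.004,0.018,0.043,-0.074,0.031,0.05,1, 0.004,0.018,0.043,-0.074,0.031,0.05,1, 0.004,0.018,0.043,-0.074,0.031,0.05,1, 0.004,0.018,0.043,-0.074,0.031,0.05,1, 0.004,0.018,0.043,-0.074,0.031,0.05,1, 0.004,0.018,0.043,-0.074,0.031,0.05,1, 0.004,0.018,0.043,-0.074,0.031,0.05,1]' 60
cat > t1.py <<'E'
from h import *
st()
C,q=cradle(P0)
seat=q+C@[0,0,.109]
step(tool(C,-1),seat+C@[.022-.14,0,-.005])
E
python3 t1.py
```

```text
t: 0.8
tcp_pos: [0.3062, 0.2411, 0.2033]
eef_rot: [106.6, 66.5, 24.6]
force: [1.3, 0.5, 1.2]
finger_gap: 0.998
t 0.8 q [ 90.7 -60.5 -50.   21.3 -90.5   9.4] p [0.3062 0.2411 0.2033] gap 0.998 F [1.3 0.5 1.2] M [-0.53  0.86 -0.05]
n 8 t [0.0043 0.0161 0.0375] w [-0.0642  0.0262  0.0438] tot deg 37.6 tot d [0.0322 0.1951 0.2573]
```

Run:
```python
from h import *
Rc,p,o=cur();step(Rc,[.48,.2,.33])
C,q=cradle(P0);print(Rc.round(2))
```

```text
n 5 t [-0.012   0.0407  0.0108] w [0. 0. 0.] tot deg 0.0 tot d [-0.0602  0.2035  0.054 ]
[[ 0.36  0.92  0.16]
 [ 0.17  0.11 -0.98]
 [-0.92  0.38 -0.11]]
```

```bash
python3 -m pendant '[-0.012,0.041,0.011,0,0,0,1, -0.012,0.041,0.011,0,0,0,1, -0.012,0.041,0.011,0,0,0,1, -0.012,0.041,0.011,0,0,0,1, -0.012,0.041,0.011,0,0,0,1]'; sed -i 's/.022-.14/.022-.20/' t1.py
python3 t1.py
```

```text
t: 1.3
tcp_pos: [0.483, 0.1982, 0.3316]
eef_rot: [106.8, 66.6, 24.5]
force: [-1.3, 0.9, 2.0]
finger_gap: 1.001
t 1.3 q [ 51.7 -29.9 -18.   10.6 -81.1  46.3] p [0.483  0.1982 0.3316] gap 1.001 F [-1.3  0.9  2. ] M [-0.34  1.04  0.05]
n 5 t [ 0.0028 -0.0154  0.0426] w [-0.1039  0.0423  0.0703] tot deg 37.9 tot d [ 0.0381 -0.0268  0.2183]
```

```bash
python3 -m pendant '[0,0,0,0,0,0,1]'
python3 t1.py
```

```text
t: 1.4
tcp_pos: [0.485, 0.1978, 0.3324]
eef_rot: [106.6, 66.6, 24.1]
force: [-0.2, -0.3, 0.5]
finger_gap: 0.999
t 1.4 q [ 51.5 -29.6 -17.7  10.7 -81.1  46.2] p [0.485  0.1978 0.3324] gap 0.999 F [-0.2 -0.3  0.5] M [-0.49  1.03 -0.04]
n 5 t [ 0.0028 -0.0157  0.0424] w [-0.1046  0.0431  0.0702] tot deg 38.1 tot d [ 0.0388 -0.028   0.2176]
```

```bash
python3 -m pendant '[0.003,-0.016,0.042,-0.105,0.043,0.07,1, 0.003,-0.016,0.042,-0.105,0.043,0.07,1, 0.003,-0.016,0.042,-0.105,0.043,0.07,1, 0.003,-0.016,0.042,-0.105,0.043,0.07,1, 0.003,-0.016,0.042,-0.105,0.043,0.07,1, 0,0,0,0,0,0,1]'
python3 t1.py
```

```text
t: 2.0
tcp_pos: [0.486, 0.0322, 0.2681]
eef_rot: [95.3, 50.9, 37.9]
force: [1.0, 0.4, 0.0]
finger_gap: 1.001
t 2.0 q [ 17.3 -43.7 -29.  -13.9 -68.1 106.3] p [0.486  0.0322 0.2681] gap 1.001 F [1.  0.4 0. ] M [-1.09  1.36 -0.02]
n 2 t [-0.0013 -0.0051  0.0241] w [-0.062   0.0165  0.051 ] tot deg 9.4 tot d [-0.002  -0.0087  0.0486]
```

```bash
python3 -m pendant '[-0.001,-0.005,0.016,-0.041,0.011,0.034,1, -0.001,-0.005,0.016,-0.041,0.011,0.034,1, -0.001,-0.005,0.016,-0.041,0.011,0.034,1, 0,0,0,0,0,0,1, 0,0,0,0,0,0,1]'
sed -i 's/.022-.20/.022-.10/' t1.py
python3 t1.py;python3 - <<'E'
from h import *
for n in("scene","top"):
    f=cv2.cvtColor(bot.grab_frame(n),cv2.COLOR_RGB2BGR)
    x,y=(200,150) if n=="scene" else (180,140)
    cv2.imwrite(f"pics/{n}1.png",cv2.resize(f[y:y+150,x:x+200],None,fx=4,fy=4,interpolation=cv2.INTER_CUBIC))
E
```

```text
t: 2.5
tcp_pos: [0.5036, -0.0093, 0.2602]
eef_rot: [90.1, 45.1, 40.7]
force: [-0.6, 0.9, 0.7]
finger_gap: 0.999
t 2.5 q [  0.4 -37.3 -23.9 -29.3 -68.8 132.3] p [ 0.5036 -0.0093  0.2602] gap 0.999 F [-0.6  0.9  0.7] M [-1.22  1.47  0.04]
n 3 t [0.033  0.0003 0.0014] w [ 0.0006 -0.0012  0.0004] tot deg 0.2 tot d [0.0991 0.0009 0.0043]
```

View pics/scene1.png

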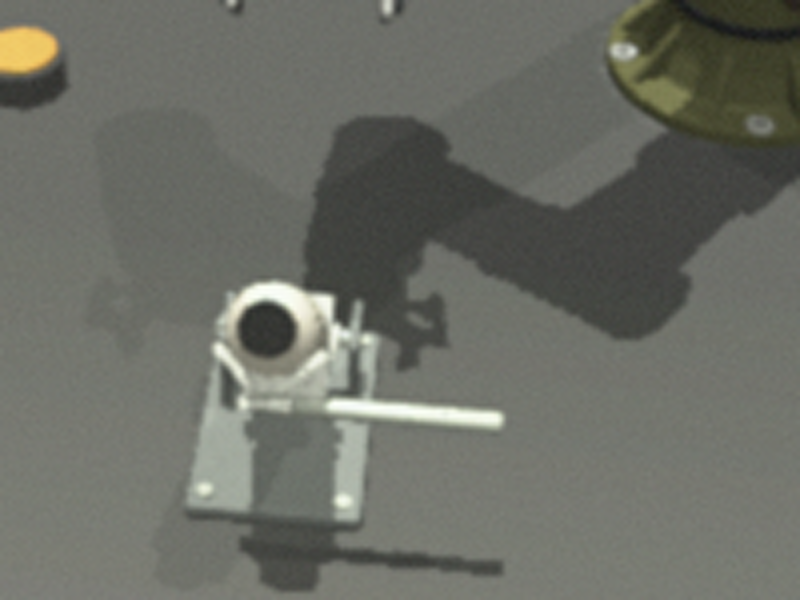

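View pics/top1.png

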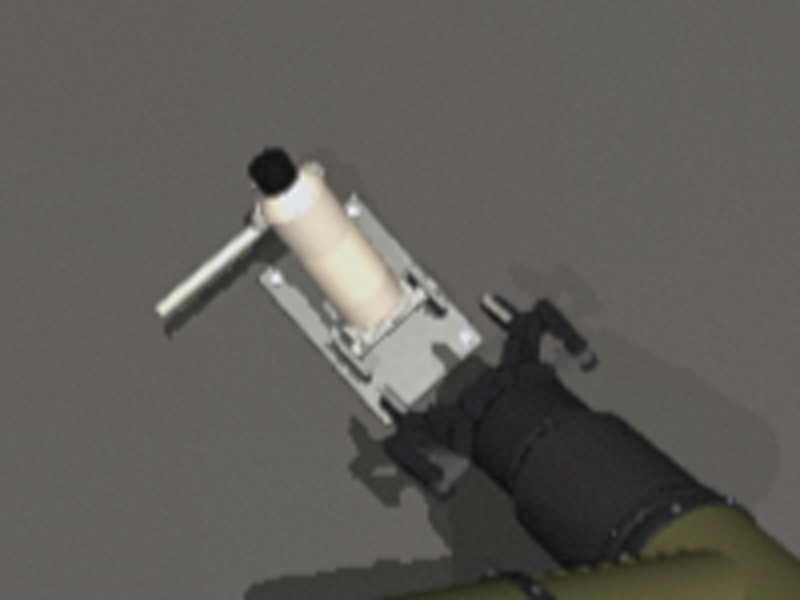

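The gripper is lined up with the bottle axis in the top view, with its fingers straddling the bottle's line. The next move is the approach.

```bash
python3 -m pendant '[0.033,0,0.0014,0,-0.001,0,1, 0.033,0,0.0014,0,-0.001,0,1, 0.033,0.001,0.0014,0,-0.001,0,1, 0,0,0,0,0,0,1]'
sed -i 's/.022-.10/.022/' t1.py
python3 t1.py
```

```text
t: 3.0
tcp_pos: [0.5593, 0.0373, 0.1866]
eef_rot: [90.2, 45.3, 41.0]
force: [-0.8, -0.6, -1.8]
finger_gap: 1.002
t 3.0 q [  8.1 -30.1 -27.7 -27.5 -56.  130.7] p [0.5593 0.0373 0.1866] gap 1.002 F [-0.8 -0.6 -1.8] M [-1.32  1.57  0.06]
n 3 t [0.0319 0.0006 0.0013] w [ 0.0015 -0.0026  0.0015] tot deg 0.6 tot d [0.0957 0.0019 0.0042]
```

```bash
python3 -m pendant '[0.03,0.001,0.001,0,-0.001,0,1, 0.03,0.001,0.001,0,-0.001,0,1, 0.02,0,0.001,0,0,0,1, 0,0,0,0,0,0,1, 0,0,0,0,0,0,1]'
python3 t1.py
```

```text
t: 3.5
tcp_pos: [0.6063, 0.0698, 0.1375]
eef_rot: [89.6, 44.9, 40.3]
force: [0.2, -0.8, 0.1]
finger_gap: 0.995
t 3.5 q [ 12.  -21.8 -27.3 -27.5 -46.6 131. ] p [0.6063 0.0698 0.1375] gap 0.995 F [ 0.2 -0.8  0.1] M [-1.18  1.43 -0.02]
n 1 t [ 0.0208 -0.004  -0.0023] w [ 0.0066  0.0003 -0.0009] tot deg 0.4 tot d [ 0.0208 -0.004  -0.0023]
```

```bash
python3 -m pendant '[0.02,-0.002,-0.001,0,0,0,1, 0,0,0,0,0,0,1, 0,0,0,0,0,0,1]'
python3 t1.py; python3 -m pendant '[0,0,0,0,0,0,1]'; python3 t1.py;python3 - <<'E'
from h import *
for n in("scene","top"):
    f=cv2.cvtColor(bot.grab_frame(n),cv2.COLOR_RGB2BGR)
    x,y=(200,150) if n=="scene" else (180,140)
    cv2.imwrite(f"pics/{n}2.png",cv2.resize(f[y:y+150,x:x+200],None,fx=4,fy=4,interpolation=cv2.INTER_CUBIC))
E
```

```text
t: 3.8
tcp_pos: [0.6155, 0.0777, 0.1224]
eef_rot: [89.6, 44.9, 40.2]
force: [-0.3, 0.4, 0.6]
finger_gap: 0.999
t 3.8 q [ 12.8 -19.8 -27.3 -27.8 -44.3 131.3] p [0.6155 0.0777 0.1224] gap 0.999 F [-0.3  0.4  0.6] M [-1.26  1.41  0.  ]
n 1 t [ 0.0015 -0.0019 -0.0022] w [ 0.0057  0.0017 -0.0017] tot deg 0.4 tot d [ 0.0015 -0.0019 -0.0022]
t: 3.9
tcp_pos: [0.6158, 0.0775, 0.1228]
eef_rot: [89.5, 44.9, 40.2]
force: [1.2, 0.1, 0.6]
finger_gap: 1.001
t 3.9 q [ 12.8 -19.8 -27.3 -27.9 -44.3 131.3] p [0.6158 0.0775 0.1228] gap 1.001 F [1.2 0.1 0.6] M [-1.24  1.43 -0.05]
n 1 t [ 0.0017 -0.0022 -0.0025] w [ 0.0056  0.0023 -0.0024] tot deg 0.4 tot d [ 0.0017 -0.0022 -0.0025]
```

View pics/scene2.png

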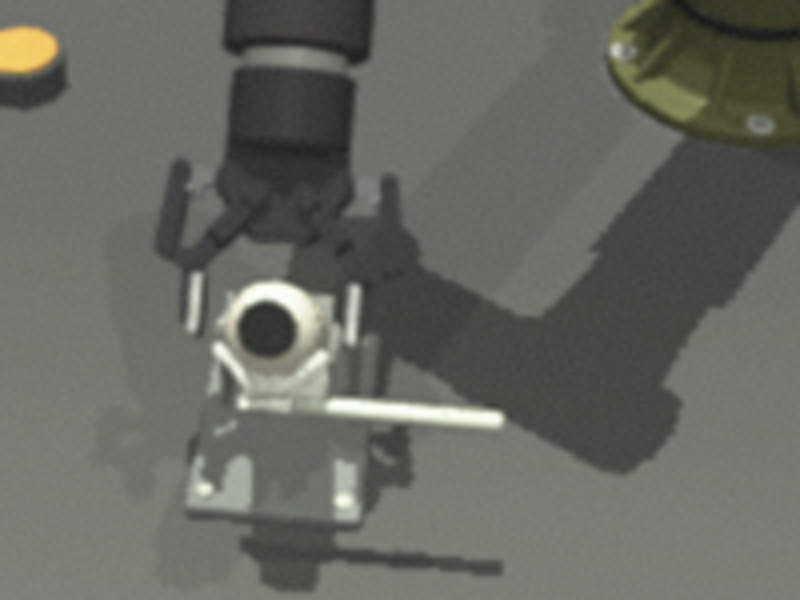

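View pics/top2.png

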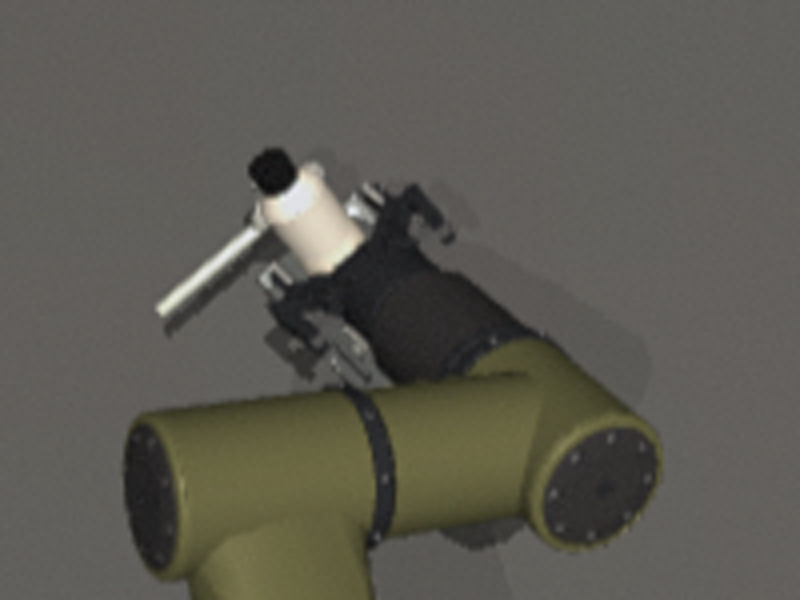

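```bash
python3 -m pendant '[0.003,-0.001,-0.002,0.003,0,0,1, 0,0,0,0,0,0,0.8,0,0,0,0,0,0,0.7,0,0,0,0,0,0,0.66,0,0,0,0,0,0,0.64]' 50
python3 t1.py;  python3 -m pendant '[0,0,0,0,0,0,0.6, 0,0,0,0,0,0,0.55, 0,0,0,0,0,0,0.5]'; python3 t1.py
```

```text
t: 4.5
tcp_pos: [0.6151, 0.0805, 0.118]
eef_rot: [89.9, 45.0, 40.3]
force: [-1.2, 0.6, 0.2]
finger_gap: 0.639
t 4.5 q [ 13.2 -19.6 -27.6 -27.8 -43.8 130.9] p [0.6151 0.0805 0.118 ] gap 0.639 F [-1.2  0.6  0.2] M [-0.99  1.84  0.52]
n 1 t [-0.0027  0.0001  0.0002] w [ 0.0014  0.0004 -0.0005] tot deg 0.1 tot d [-0.0027  0.0001  0.0002]
t: 4.8
tcp_pos: [0.6147, 0.0807, 0.1182]
eef_rot: [89.9, 45.0, 40.4]
force: [-7.9, 0.5, 4.1]
finger_gap: 0.619
t 4.8 q [ 13.2 -19.7 -27.6 -27.8 -43.9 130.9] p [0.6147 0.0807 0.1182] gap 0.619 F [-7.9  0.5  4.1] M [-0.48  2.55  1.23]
n 1 t [-0.0024  0.0001  0.0006] w [ 0.0015 -0.0004 -0.0001] tot deg 0.1 tot d [-0.0024  0.0001  0.0006]
```

```bash
python3 -m pendant '[0,0,-0.001,0,0,0,0.3, 0,0,0,0,0,0,0.3, 0,0,0,0,0,0,0.3, 0,0,0,0,0,0,0.3]' 50; python3 t1.py
```

```text
t: 5.2
tcp_pos: [0.6147, 0.0807, 0.1182]
eef_rot: [89.8, 45.0, 40.2]
force: [-4.7, -3.2, 2.6]
finger_gap: 0.619
t 5.2 q [ 13.3 -19.8 -27.8 -27.6 -43.7 130.7] p [0.6147 0.0807 0.1182] gap 0.619 F [-4.7 -3.2  2.6] M [-1.45  2.09  0.13]
n 1 t [-0.0024  0.0001  0.0006] w [ 0.0018  0.0015 -0.0006] tot deg 0.1 tot d [-0.0024  0.0001  0.0006]
```

```bash
python3 -m pendant '[-0.005,0,0,0,0,0,0.3, -0.015,0,0,0,0,0,0.3, -0.025,0,0,0,0,0,0.3, -0.025,0,0,0,0,0,0.3, -0.025,0,0,0,0,0,0.3, -0.025,0,0,0,0,0,0.3, -0.02,0,0,0,0,0,0.3, -0.02,0,0,0,0,0,0.3, 0,0,0,0,0,0,0.3]'; python3 t1.py;python3 - <<'E'
from h import *
for n in("scene","top"):
    f=cv2.cvtColor(bot.grab_frame(n),cv2.COLOR_RGB2BGR)
    x,y=(200,150) if n=="scene" else (180,140)
    cv2.imwrite(f"pics/{n}3.png",cv2.resize(f[y:y+150,x:x+200],None,fx=4,fy=4,interpolation=cv2.INTER_CUBIC))
E
```

```text
t: 6.1
tcp_pos: [0.528, 0.0067, 0.2333]
eef_rot: [89.6, 44.9, 40.1]
force: [0.7, -0.7, -2.0]
finger_gap: 0.616
t 6.1 q [  3.7 -35.1 -25.9 -28.1 -63.2 131.3] p [0.528  0.0067 0.2333] gap 0.616 F [ 0.7 -0.7 -2. ] M [-1.65  1.89 -0.06]
n 4 t [ 0.0399 -0.0002 -0.    ] w [ 0.0006  0.0009 -0.0006] tot deg 0.3 tot d [ 0.1596 -0.0011 -0.0002]
```

View pics/scene3.png

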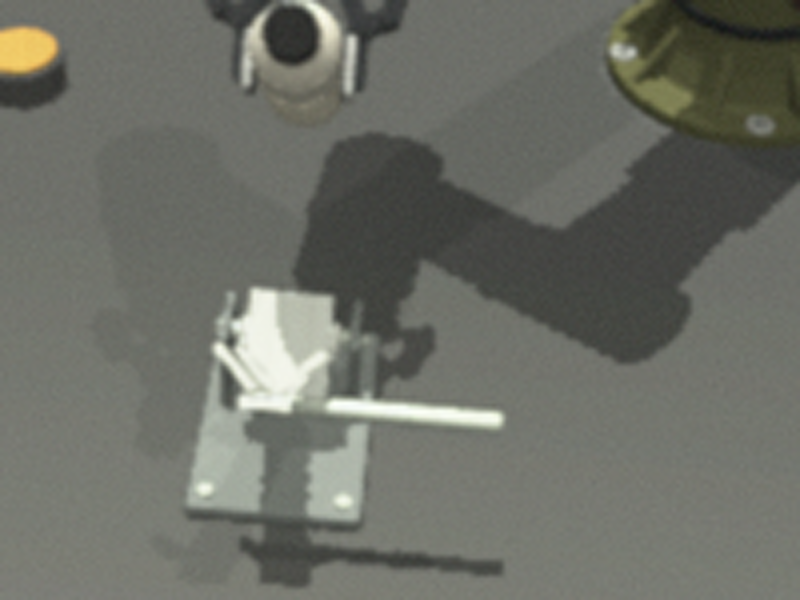

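View pics/top3.png

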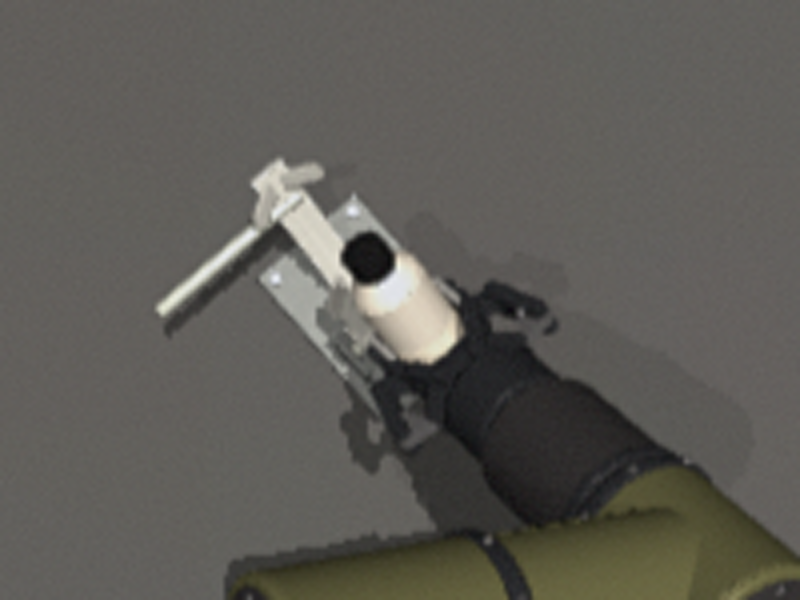

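The scene view shows the bottle held between the pads, with its cap at (292,33), and the saddles are empty. Next I roll it over about the tool axis.

```bash
python3 -m pendant '[0,0,0,0.05,0,0,0.3, 0,0,0,0.1,0,0,0.3, 0,0,0,0.14,0,0,0.3, 0,0,0,0.14,0,0,0.3, 0,0,0,0.14,0,0,0.3, 0,0,0,0.14,0,0,0.3, 0,0,0,0.14,0,0,0.3, 0,0,0,0.14,0,0,0.3, 0,0,0,0.14,0,0,0.3, 0,0,0,0.14,0,0,0.3]' 65; python3 t1.py
```

```text
t: 7.2
tcp_pos: [0.528, 0.0086, 0.2287]
eef_rot: [163.1, 45.1, 40.5]
force: [-0.7, -0.4, -3.0]
finger_gap: 0.615
t 7.2 q [  3.9 -34.8 -26.1 -28.1 -63.1  58.2] p [0.528  0.0086 0.2287] gap 0.615 F [-0.7 -0.4 -3. ] M [-1.72  1.95 -0.  ]
n 9 t [0.0173 0.0003 0.    ] w [-0.1417 -0.      0.0003] tot deg 73.1 tot d [ 0.1555  0.0025 -0.0014]
```

```bash
python3 -m pendant '[0,0,0,0.14,0,0,0.3, 0,0,0,0.14,0,0,0.3, 0,0,0,0.14,0,0,0.3, 0,0,0,0.14,0,0,0.3, 0,0,0,0.14,0,0,0.3, 0,0,0,0.14,0,0,0.3, 0,0,0,0.14,0,0,0.3, 0,0,0,0.14,0,0,0.3, 0,0,0,0.14,0,0,0.3, 0,0,0,0.14,0,0,0.3]'; python3 t1.py
```

```text
t: 8.2
tcp_pos: [0.528, 0.0085, 0.2287]
eef_rot: [-116.6, 45.1, 40.5]
force: [0.1, -0.0, -3.6]
finger_gap: 0.618
t 8.2 q [  3.9 -34.8 -26.1 -28.1 -63.1 -22. ] p [0.528  0.0085 0.2287] gap 0.618 F [ 0.1 -0.  -3.6] M [-1.69  2.03 -0.02]
n 19 t [ 0.0082  0.0002 -0.0001] w [-1.408e-01  1.000e-04  1.000e-04] tot deg 153.3 tot d [ 0.1555 -0.0009 -0.0027]
```

```bash
python3 -m pendant '[0,0,0,0.14,0,0,0.3, 0,0,0,0.14,0,0,0.3, 0,0,0,0,0,0,0.3, 0,0,0,0,0,0,0.3, 0,0,0,0,0,0,0.3, 0,0,0,0,0,0,0.3, 0,0,0,0,0,0,0.3, 0,0,0,0,0,0,0.3, 0,0,0,0,0,0,0.3, 0,0,0,0,0,0,0.3]'
python3 - <<'E'
from h import *
st()
for n in("scene","top"):
    f=cv2.cvtColor(bot.grab_frame(n),cv2.COLOR_RGB2BGR)
    x,y=(200,130) if n=="scene" else (180,140)
    cv2.imwrite(f"pics/{n}4.png",cv2.resize(f[y:y+150,x:x+200],None,fx=4,fy=4,interpolation=cv2.INTER_CUBIC))
E
python3 -m pendant '[0,0,0,0,0,0,0.3, 0,0,0,0,0,0,0.3, 0,0,0,0,0,0,0.3, 0,0,0,0,0,0,0.3, 0,0,0,0,0,0,0.3]'
```

```text
t: 9.2
tcp_pos: [0.5283, 0.0078, 0.2311]
eef_rot: [-101.2, 45.0, 40.3]
force: [0.1, -0.4, -4.1]
finger_gap: 0.613
t 9.2 q [  3.8 -34.9 -26.  -28.1 -63.1 -37.7] p [0.5283 0.0078 0.2311] gap 0.613 F [ 0.1 -0.4 -4.1] M [-1.76  2.06  0.02]
t: 9.8
tcp_pos: [0.5283, 0.0078, 0.2311]
eef_rot: [-101.1, 45.0, 40.3]
force: [0.3, 0.6, -3.4]
finger_gap: 0.618
```

View pics/scene4.png

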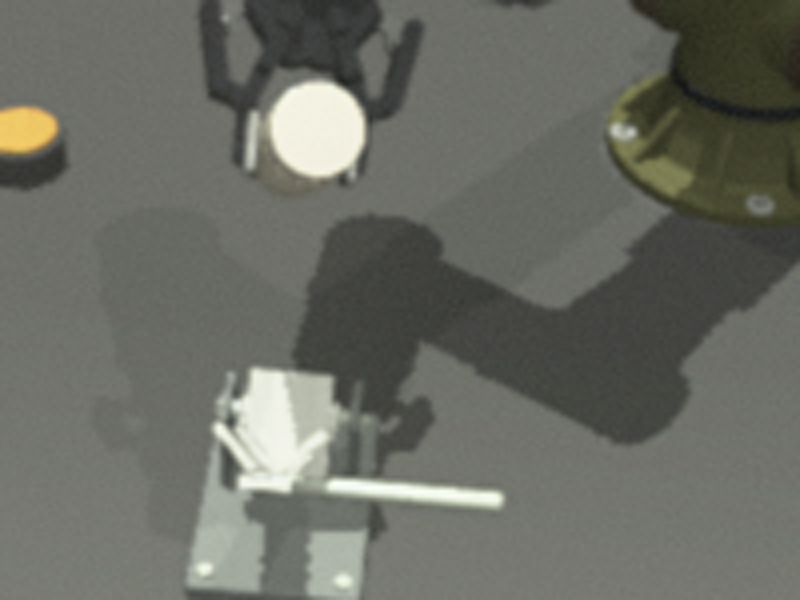

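View pics/top4.png

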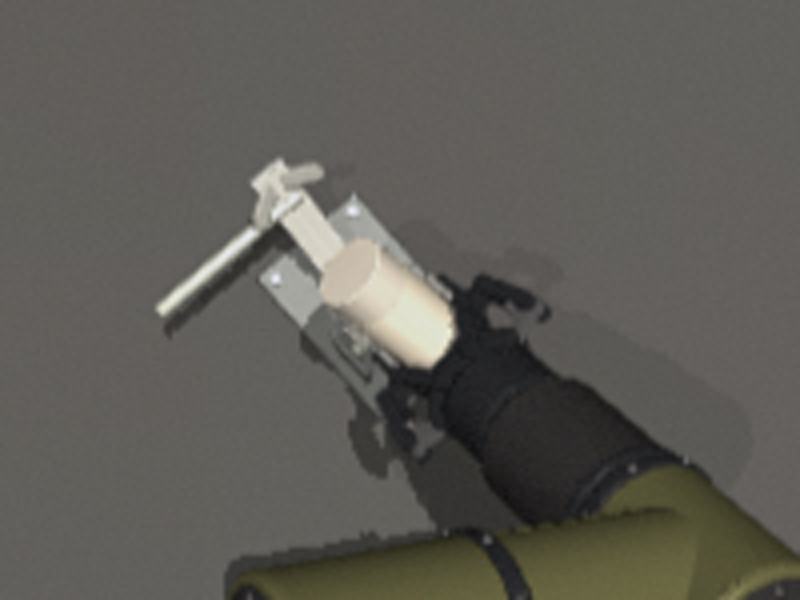

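Inverted: the foot disc faces up at (318,128) in the scene view. It has been held for more than 1.5 s, so I roll it back.

```bash
python3 -m pendant '[0,0,0,-0.05,0,0,0.3, 0,0,0,-0.1,0,0,0.3, 0,0,0,-0.14,0,0,0.3, 0,0,0,-0.14,0,0,0.3, 0,0,0,-0.14,0,0,0.3, 0,0,0,-0.14,0,0,0.3, 0,0,0,-0.14,0,0,0.3, 0,0,0,-0.14,0,0,0.3, 0,0,0,-0.14,0,0,0.3, 0,0,0,-0.14,0,0,0.3]'; python3 -m pendant '[0,0,0,-0.14,0,0,0.3, 0,0,0,-0.14,0,0,0.3, 0,0,0,-0.14,0,0,0.3, 0,0,0,-0.14,0,0,0.3, 0,0,0,-0.14,0,0,0.3, 0,0,0,-0.14,0,0,0.3, 0,0,0,-0.14,0,0,0.3, 0,0,0,-0.14,0,0,0.3, 0,0,0,-0.14,0,0,0.3, 0,0,0,-0.14,0,0,0.3]'
python3 -m pendant '[0,0,0,-0.14,0,0,0.3, 0,0,0,-0.14,0,0,0.3,0,0,0,0,0,0,0.3,0,0,0,0,0,0,0.3]'
cat > t2.py <<'E'
from h import *
import sys
st();C,q=cradle(P0)
G=np.array([.6147,.0807,.1182]);Rg=R.from_euler('xyz',[89.85,45,40.3],degrees=True).as_matrix()
b=float(sys.argv[1]);step(Rg,G-b*Rg[:,0])
E
python3 t2.py 0;python3 - <<'E'
from h import *
for n in("scene","top"):
    f=cv2.cvtColor(bot.grab_frame(n),cv2.COLOR_RGB2BGR)
    x,y=(200,130) if n=="scene" else (180,140)
    cv2.imwrite(f"pics/{n}5.png",cv2.resize(f[y:y+150,x:x+200],None,fx=4,fy=4,interpolation=cv2.INTER_CUBIC))
E
```

```text
t: 10.8
tcp_pos: [0.5283, 0.0078, 0.2311]
eef_rot: [-174.2, 45.0, 40.3]
force: [0.0, 0.0, -3.4]
finger_gap: 0.614
t: 11.8
tcp_pos: [0.5283, 0.0078, 0.2311]
eef_rot: [105.6, 45.0, 40.3]
force: [-0.3, 0.6, -3.9]
finger_gap: 0.613
t: 12.2
tcp_pos: [0.5283, 0.0078, 0.2311]
eef_rot: [90.1, 45.0, 40.3]
force: [1.6, 0.3, -3.0]
finger_gap: 0.611
t 12.2 q [  3.8 -34.9 -26.  -28.1 -63.1 131.1] p [0.5283 0.0078 0.2311] gap 0.611 F [ 1.6  0.3 -3. ] M [-1.69  1.98 -0.02]
n 4 t [0.0399 0.     0.0001] w [-0.001   0.0001 -0.0002] tot deg 0.2 tot d [ 0.1598 -0.      0.0002]
```

View pics/top5.png

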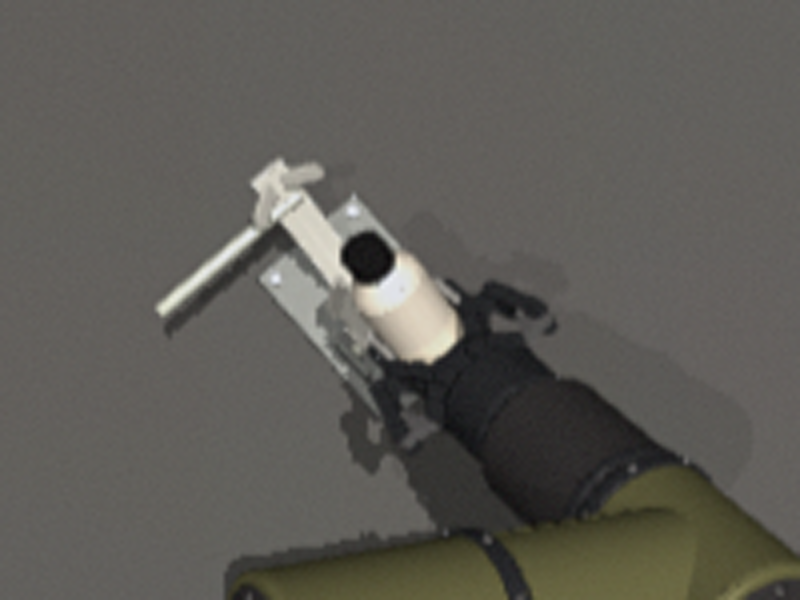

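View pics/scene5.png

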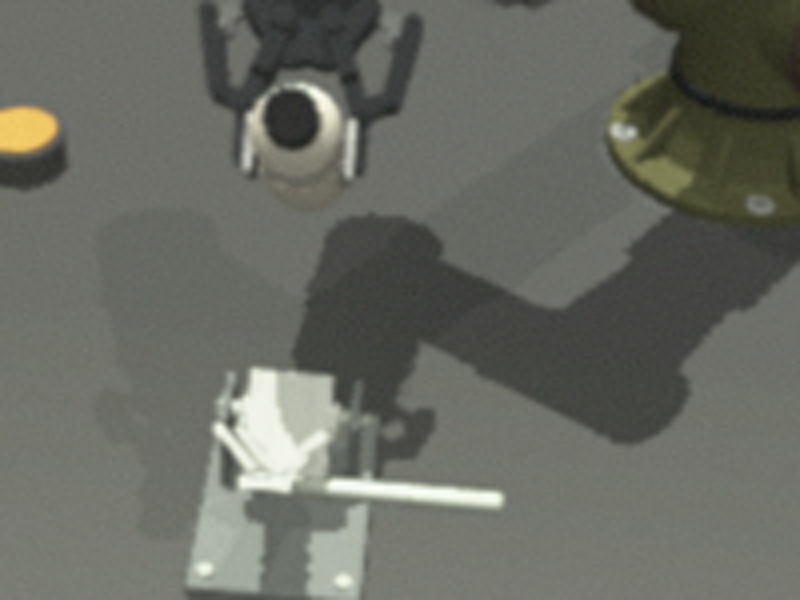

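```bash
python3 -m pendant '[0.02,0.001,0,0,0,0,0.3, 0.025,0,0,0,0,0,0.3, 0.025,0,0,0,0,0,0.3, 0.025,0,0,0,0,0,0.3, 0.02,0,0,0,0,0,0.3, 0.015,0,0,0,0,0,0.3, 0.01,0,0,0,0,0,0.3, 0.005,0,0,0,0,0,0.3, 0.005,0,0,0,0,0,0.3, 0,0,0,0,0,0,0.3]';python3 t2.py 0
```

```text
t: 13.3
tcp_pos: [0.6099, 0.0769, 0.1258]
eef_rot: [89.9, 45.0, 40.3]
force: [-0.8, 0.6, -3.0]
finger_gap: 0.615
t 13.3 q [ 12.9 -20.9 -27.9 -27.4 -44.8 130.4] p [0.6099 0.0769 0.1258] gap 0.615 F [-0.8  0.6 -3. ] M [-1.67  2.04  0.04]
n 1 t [ 0.0097 -0.001   0.0002] w [-0.0006  0.0003 -0.0006] tot deg 0.1 tot d [ 0.0097 -0.001   0.0002]
```

```bash
python3 -m pendant '[0.003,0,0,0,0,0,0.3, 0.003,0,0,0,0,0,0.3, 0.002,0,0,0,0,0,0.3, 0,0,0,0,0,0,0.3]';python3 t2.py 0;python3 -m pendant '[0.0015,0,0,0,0,0,0.3, 0,-0.0005,0,0,0,0,0.3, 0,0,0,0,0,0,0.3]';python3 t2.py 0
```

```text
t: 13.7
tcp_pos: [0.6142, 0.0806, 0.1204]
eef_rot: [89.8, 45.0, 40.3]
force: [-2.2, -1.6, -1.4]
finger_gap: 0.615
t 13.7 q [ 13.3 -20.  -27.7 -27.6 -43.9 130.5] p [0.6142 0.0806 0.1204] gap 0.615 F [-2.2 -1.6 -1.4] M [-1.55  2.28  0.2 ]
n 1 t [ 0.0019 -0.0012  0.0003] w [-0.0001  0.0002 -0.0008] tot deg 0.0 tot d [ 0.0019 -0.0012  0.0003]
t: 14.0
tcp_pos: [0.615, 0.0812, 0.1198]
eef_rot: [89.8, 44.9, 40.3]
force: [-4.2, 0.6, 3.4]
finger_gap: 0.614
t 14.0 q [ 13.3 -19.9 -27.7 -27.6 -43.8 130.6] p [0.615  0.0812 0.1198] gap 0.614 F [-4.2  0.6  3.4] M [-0.69  2.42  0.61]
n 1 t [ 0.0008 -0.0015  0.0002] w [ 0.0002  0.0006 -0.002 ] tot deg 0.1 tot d [ 0.0008 -0.0015  0.0002]
```

```bash
python3 -m pendant '[0.0005,-0.001,0,0,0,0,0.3, 0,0,0,0,0,0,0.3, 0,0,0,0,0,0,0.3]' 20;python3 t2.py 0;python3 -m pendant '[0,0,0,0,0,0,0.62, 0,0,0,0,0,0,0.64, 0,0,0,0,0,0,0.66, 0,0,0,0,0,0,0.7, 0,0,0,0,0,0,0.8, 0,0,0,0,0,0,1, 0,0,0,0,0,0,1, 0,0,0,0,0,0,1, 0,0,0,0,0,0,1]';python3 t2.py 0
python3 - <<'E'
from h import *
for n in("scene","top"):
    f=cv2.cvtColor(bot.grab_frame(n),cv2.COLOR_RGB2BGR)
    x,y=(200,150) if n=="scene" else (180,140)
    cv2.imwrite(f"pics/{n}6.png",cv2.resize(f[y:y+150,x:x+200],None,fx=4,fy=4,interpolation=cv2.INTER_CUBIC))
E
```

```text
t: 14.3
tcp_pos: [0.6151, 0.0812, 0.1197]
eef_rot: [89.8, 44.8, 40.2]
force: [-4.7, 1.7, 5.7]
finger_gap: 0.614
t 14.3 q [ 13.3 -19.9 -27.7 -27.7 -43.7 130.7] p [0.6151 0.0812 0.1197] gap 0.614 F [-4.7  1.7  5.7] M [-0.12  2.18  0.86]
n 1 t [ 0.0006 -0.0015  0.0001] w [ 0.0005  0.0009 -0.0036] tot deg 0.2 tot d [ 0.0006 -0.0015  0.0001]
t: 15.2
tcp_pos: [0.6144, 0.0807, 0.1177]
eef_rot: [89.8, 45.0, 40.3]
force: [-0.3, -0.5, -0.6]
finger_gap: 1.002
t 15.2 q [ 13.3 -19.8 -27.8 -27.7 -43.7 130.7] p [0.6144 0.0807 0.1177] gap 1.002 F [-0.3 -0.5 -0.6] M [-1.24  1.47 -0.01]
n 1 t [-0.0002  0.0005  0.0002] w [-0.0001  0.0004 -0.0007] tot deg 0.0 tot d [-0.0002  0.0005  0.0002]
```

View pics/top6.png

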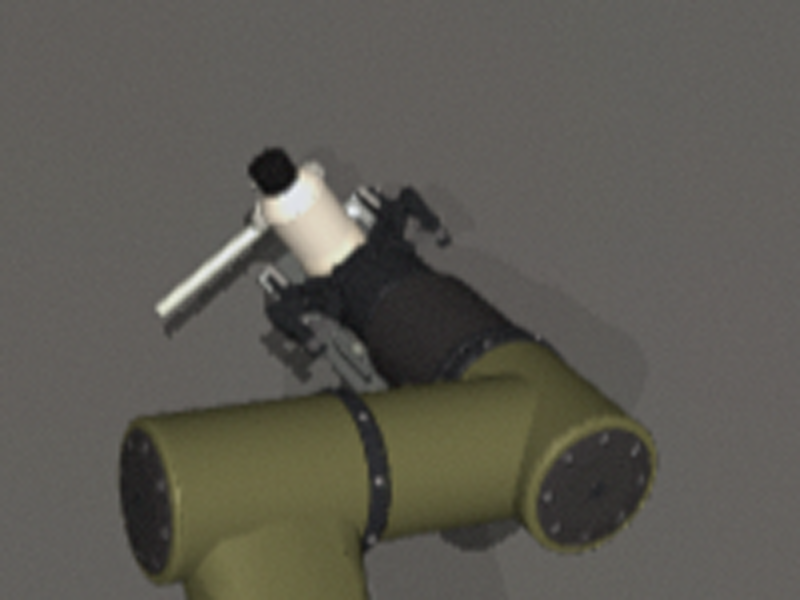

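View pics/scene6.png

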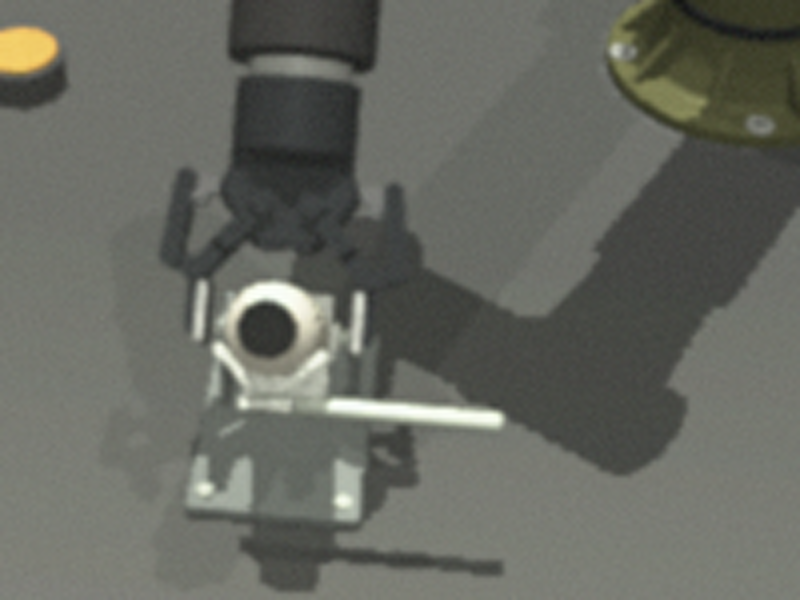

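The bottle is seated as before: its cap is at (267,328) in scene and (272,172) in top, the same pixels as at the start. Next I retreat and go over to the bar.

```bash
python3 -m pendant '[-0.02,0,0,0,0,0,1, -0.035,0,0,0,0,0,1, -0.035,0,0,0,0,0,1, -0.035,0,0,0,0,0,1, -0.035,0,0,0,0,0,1, -0.02,0,0,0,0,0,1, 0,0,0,0,0,0,1]'
cat > t3.py <<'E'
from h import *
import sys
st();th=float(sys.argv[1]);up=float(sys.argv[2]);n=int(sys.argv[3]) if len(sys.argv)>3 else None
a0=0.0
A,o=station(P0);C,q=cradle(P0,th)
bar=q+C@[.0425,.1,.125]
Rt=A@R.from_euler('y',-(a0+th)).as_matrix()@np.column_stack([[0,0,-1],[0,1,0],[-1,0,0]]).astype(float)
Rt[:,1]=np.cross(Rt[:,2],Rt[:,0])
print("bar",bar.round(4),"det",np.linalg.det(Rt).round(2))
step(Rt,bar+Rt[:,0]*(.020-up),n)
E
python3 t3.py 0 .16
```

```text
t: 16.0
tcp_pos: [0.5174, -0.0031, 0.249]
eef_rot: [89.5, 44.7, 39.9]
force: [-0.0, -0.2, 0.7]
finger_gap: 0.997
t 16.0 q [  2.  -36.3 -24.9 -28.6 -65.7 131.8] p [ 0.5174 -0.0031  0.249 ] gap 0.997 F [-0.  -0.2  0.7] M [-1.23  1.45 -0.03]
bar [0.5715 0.1744 0.1203] det 1.0
n 12 t [ 0.0027  0.0041 -0.0165] w [ 0.1235 -0.051  -0.0519] tot deg 98.6 tot d [ 0.1024  0.1183 -0.1004]
```

```bash
python3 -m pendant '[-0.028,0.028,0,0,0,0,1,0,0,0,0,0,0,1]'; python3 t3.py 0 .19
python3 - <<'E'
from h import *
E
```

```text
t: 16.2
tcp_pos: [0.5183, -0.002, 0.2893]
eef_rot: [89.4, 44.7, 39.9]
force: [-0.3, -0.3, 1.2]
finger_gap: 1.002
t 16.2 q [  2.4 -35.8 -20.8 -27.6 -68.8 129.7] p [ 0.5183 -0.002   0.2893] gap 1.002 F [-0.3 -0.3  1.2] M [-1.22  1.4  -0.05]
bar [0.5715 0.1744 0.1203] det 1.0
n 12 t [ 0.0035  0.0036 -0.0162] w [ 0.1236 -0.051  -0.0519] tot deg 98.6 tot d [ 0.1087  0.1101 -0.1001]
```

```bash
python3 -m pendant '[0.0035,0.0036,-0.016,0.124,-0.051,-0.052,1, 0.0035,0.0036,-0.016,0.124,-0.051,-0.052,1, 0.0035,0.0036,-0.016,0.124,-0.051,-0.052,1, 0.0035,0.0036,-0.016,0.124,-0.051,-0.052,1, 0.0035,0.0036,-0.016,0.124,-0.051,-0.052,1, 0.0035,0.0036,-0.016,0.124,-0.051,-0.052,1, 0.0035,0.0036,-0.016,0.124,-0.051,-0.052,1, 0.0035,0.0036,-0.016,0.124,-0.051,-0.052,1]'; python3 t3.py 0 .19
```

```text
t: 17.0
tcp_pos: [0.513, 0.1118, 0.2859]
eef_rot: [117.5, 70.5, 14.3]
force: [0.4, -0.8, 0.7]
finger_gap: 1.0
t 17.0 q [ 40.1 -27.1 -19.3   8.4 -80.2  36.6] p [0.513  0.1118 0.2859] gap 1.0 F [ 0.4 -0.8  0.7] M [-0.22  0.83  0.  ]
bar [0.5715 0.1744 0.1203] det 1.0
n 5 t [ 0.0017  0.0045 -0.0168] w [ 0.1259 -0.0495 -0.0482] tot deg 41.1 tot d [ 0.0198  0.0403 -0.073 ]
```

```bash
python3 -m pendant '[0.0017,0.0045,-0.017,0.126,-0.05,-0.048,1, 0.0017,0.0045,-0.017,0.126,-0.05,-0.048,1, 0.0017,0.0045,-0.017,0.126,-0.05,-0.048,1, 0.0017,0.0045,-0.017,0.126,-0.05,-0.048,1, 0.0017,0.0045,-0.017,0.126,-0.05,-0.048,1, 0,0,0,0,0,0,1, 0,0,0,0,0,0,1]'; python3 t3.py 0 .06
```

```text
t: 17.7
tcp_pos: [0.5725, 0.1743, 0.2884]
eef_rot: [34.5, 89.7, -105.0]
force: [-0.6, -0.1, 0.1]
finger_gap: 1.003
t 17.7 q [ 36.2   3.   11.5   0.2 -98.7   4.4] p [0.5725 0.1743 0.2884] gap 1.003 F [-0.6 -0.1  0.1] M [-0.06  0.07 -0.05]
bar [0.5715 0.1744 0.1203] det 1.0
n 3 t [ 0.0427 -0.0003  0.0001] w [ 0.001   0.0013 -0.0009] tot deg 0.3 tot d [ 0.1281 -0.0011  0.0002]
```

```bash
python3 -m pendant '[0.04,0,0,0,0,0,1, 0.045,0,0,0,0,0,1, 0.043,-0.001,0,0,0,0,0.6, 0,0,0,0,0,0,0.6, 0,0,0,0,0,0,0.6]'; python3 t3.py 0 0
python3 - <<'E'
from h import *
for n in("scene","top"):
    f=cv2.cvtColor(bot.grab_frame(n),cv2.COLOR_RGB2BGR)
    x,y=(200,150) if n=="scene" else (180,140)
    cv2.imwrite(f"pics/{n}7.png",cv2.resize(f[y:y+150,x:x+200],None,fx=4,fy=4,interpolation=cv2.INTER_CUBIC))
E
```

```text
t: 18.2
tcp_pos: [0.5714, 0.1737, 0.1653]
eef_rot: [105.9, 89.7, -33.5]
force: [0.4, -0.6, 1.8]
finger_gap: 0.598
t 18.2 q [ 36.3   1.9  -2.6   0.3 -85.5   4.2] p [0.5714 0.1737 0.1653] gap 0.598 F [ 0.4 -0.6  1.8] M [-0.04 -0.06  0.02]
bar [0.5715 0.1744 0.1203] det 1.0
n 2 t [ 0.0325 -0.0004 -0.0002] w [ 0.0014 -0.0007 -0.0024] tot deg 0.3 tot d [ 0.0649 -0.0008 -0.0004]
```

View pics/top7.png

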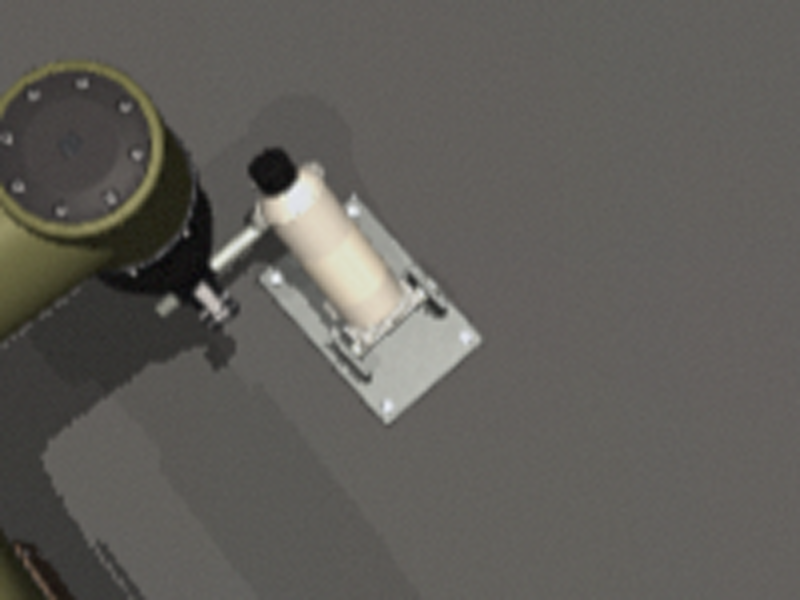

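View pics/scene7.png

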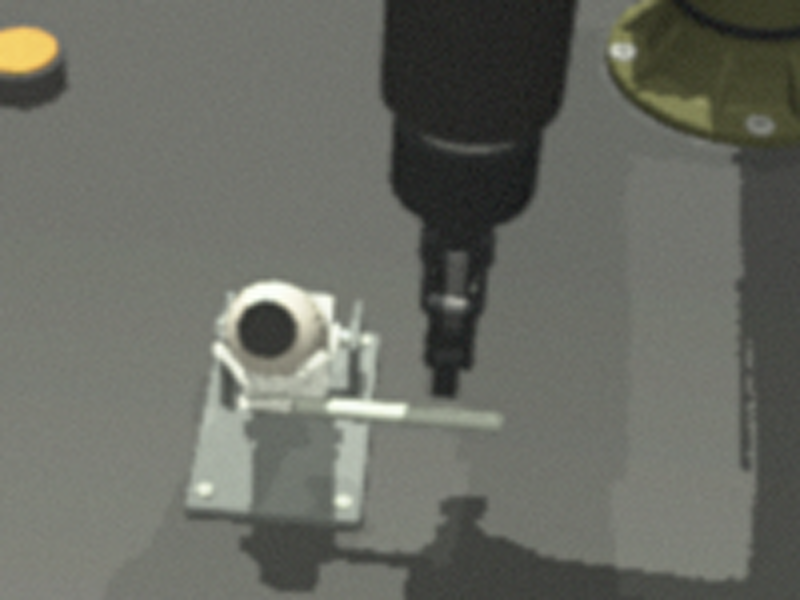

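The gripper is centred over the bar in both views, with the fingertips at (445,390) in scene. I descend and close.

```bash
python3 -m pendant '[0.03,0,0,0,0,0,0.7, 0.025,-0.001,0,0,0,0,0.7, 0.01,0,0,0,0,0,0.7, 0,0,0,0,0,0,0.6, 0,0,0,0,0,0,0.5]' 40; python3 t3.py 0 0
python3 -m pendant '[0,0,0,0,0,0,0.4, 0,0,0,0,0,0,0.3, 0,0,0,0,0,0,0.2, 0,0,0,0,0,0,0.15, 0,0,0,0,0,0,0.1, 0,0,0,0,0,0,0, 0,0,0,0,0,0,0, 0,0,0,0,0,0,0]';python3 t3.py 0 0
```

```text
t: 18.8
tcp_pos: [0.5721, 0.1749, 0.1008]
eef_rot: [124.5, 89.7, -15.0]
force: [0.1, -0.6, 1.7]
finger_gap: 0.504
t 18.8 q [ 36.3   3.2  -7.9   0.2 -78.7   4.1] p [0.5721 0.1749 0.1008] gap 0.504 F [ 0.1 -0.6  1.7] M [0.03 0.02 0.02]
bar [0.5715 0.1744 0.1203] det 1.0
n 1 t [0.0004 0.     0.0008] w [ 0.0018 -0.0029 -0.0043] tot deg 0.3 tot d [0.0004 0.     0.0008]
t: 19.6
tcp_pos: [0.5713, 0.1748, 0.0986]
eef_rot: [106.0, 89.8, -33.6]
force: [2.1, 1.3, 1.2]
finger_gap: 0.123
t 19.6 q [ 36.3   3.2  -8.1   0.2 -78.6   4.1] p [0.5713 0.1748 0.0986] gap 0.123 F [2.1 1.3 1.2] M [ 0.54 -0.55 -0.06]
bar [0.5715 0.1744 0.1203] det 1.0
n 1 t [-0.0017  0.0004  0.0001] w [ 0.0016 -0.0009 -0.0033] tot deg 0.2 tot d [-0.0017  0.0004  0.0001]
```

```bash
python3 t3.py 0.735 0 15; python3 t3.py 0.735 0 25
```

```text
t 19.6 q [ 36.3   3.2  -8.1   0.2 -78.6   4.1] p [0.5713 0.1748 0.0986] gap 0.123 F [2.1 1.3 1.2] M [ 0.54 -0.55 -0.06]
bar [0.5184 0.1293 0.1847] det 1.0
n 15 t [-0.0059  0.      0.002 ] w [ 0.0002  0.0489 -0.0002] tot deg 42.1 tot d [-0.0713  0.0006  0.0563]
t 19.6 q [ 36.3   3.2  -8.1   0.2 -78.6   4.1] p [0.5713 0.1748 0.0986] gap 0.123 F [2.1 1.3 1.2] M [ 0.54 -0.55 -0.06]
bar [0.5184 0.1293 0.1847] det 1.0
n 25 t [-0.0035  0.      0.0012] w [ 0.0001  0.0294 -0.0001] tot deg 42.1 tot d [-0.0713  0.0006  0.0563]
```

```bash
python3 -m pendant '[-0.0035,0,0.0012,0,0.0294,0,0, -0.0035,0,0.0012,0,0.0294,0,0, -0.0035,0,0.0012,0,0.0294,0,0, -0.0035,0,0.0012,0,0.0294,0,0, -0.0035,0,0.0012,0,0.0294,0,0]' 60; python3 t3.py 0.735 0 20
```

```text
t: 20.1
tcp_pos: [0.5665, 0.1709, 0.115]
eef_rot: [178.8, 81.3, 39.3]
force: [9.9, 4.3, -4.9]
finger_gap: 0.119
t 20.1 q [ 35.9  -5.2 -14.8  -0.5 -71.7   4.7] p [0.5665 0.1709 0.115 ] gap 0.119 F [ 9.9  4.3 -4.9] M [ 0.89 -2.48 -0.18]
bar [0.5184 0.1293 0.1847] det 1.0
n 20 t [-0.0036  0.      0.0012] w [ 0.0001  0.0292 -0.0001] tot deg 33.5 tot d [-0.0618  0.0006  0.0414]
```

Forces are fine, about 12 N, and the path matches the arc. I'll continue.

```bash
python3 -m pendant '[-0.0036,0,0.0012,0,0.0294,0,0, -0.0036,0,0.0012,0,0.0294,0,0, -0.0036,0,0.0012,0,0.0294,0,0, -0.0036,0,0.0012,0,0.0294,0,0, -0.0036,0,0.0012,0,0.0294,0,0, -0.0036,0,0.0012,0,0.0294,0,0, -0.0036,0,0.0012,0,0.0294,0,0, -0.0036,0,0.0012,0,0.0294,0,0, -0.0036,0,0.0012,0,0.0294,0,0, -0.0036,0,0.0012,0,0.0294,0,0]'; python3 t3.py 0.735 0 10
python3 - <<'E'
from h import *
for n in("scene","top"):
    f=cv2.cvtColor(bot.grab_frame(n),cv2.COLOR_RGB2BGR)
    x,y=(200,150) if n=="scene" else (180,140)
    cv2.imwrite(f"pics/{n}8.png",cv2.resize(f[y:y+150,x:x+200],None,fx=4,fy=4,interpolation=cv2.INTER_CUBIC))
E
```

```text
t: 21.1
tcp_pos: [0.5498, 0.1569, 0.1466]
eef_rot: [179.6, 64.5, 40.1]
force: [9.5, 3.6, -3.1]
finger_gap: 0.119
t 21.1 q [ 34.4 -22.7 -28.2  -2.8 -59.1   7. ] p [0.5498 0.1569 0.1466] gap 0.119 F [ 9.5  3.6 -3.1] M [ 0.2  -1.28 -0.41]
bar [0.5184 0.1293 0.1847] det 1.0
n 10 t [-0.0035  0.0001  0.0011] w [ 0.0003  0.029  -0.0002] tot deg 16.6 tot d [-0.0332  0.0007  0.0157]
```

View pics/scene8.png

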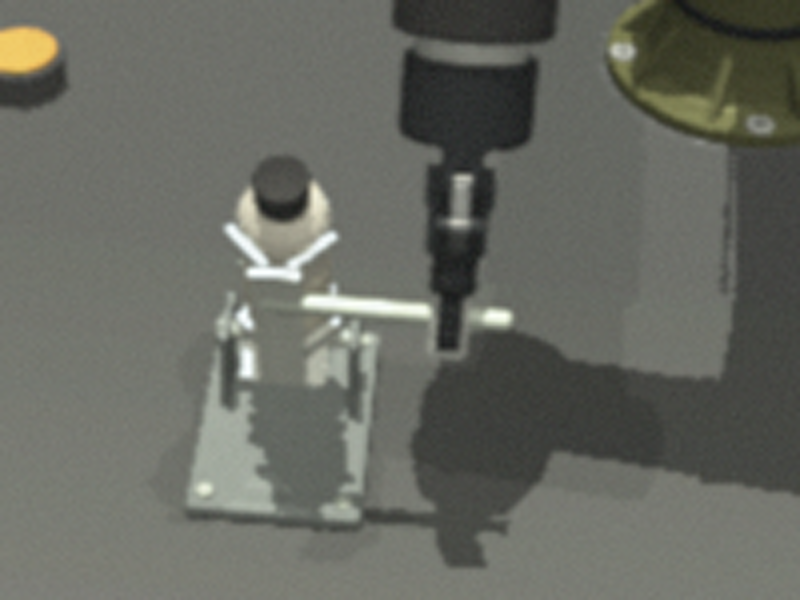

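```bash
python3 -m pendant '[-0.0035,0,0.0012,0,0.0294,0,0, -0.0035,0,0.0012,0,0.0294,0,0, -0.0035,0,0.0012,0,0.0294,0,0, -0.0035,0,0.0012,0,0.0294,0,0, -0.0035,0,0.0012,0,0.0294,0,0, -0.0035,0,0.0012,0,0.0294,0,0, -0.0035,0,0.0012,0,0.0294,0,0, -0.0035,0,0.0012,0,0.0294,0,0]'; python3 t3.py 0.735 0 2;python3 -m pendant '[-0.0035,0,0.0012,0,0.0294,0,0, 0,0,0,0,0,0,0, 0,0,0,0,0,0,0]'; python3 t3.py 0.735 0 1
```

```text
t: 22.0
tcp_pos: [0.5323, 0.1421, 0.1658]
eef_rot: [179.7, 51.1, 40.3]
force: [8.0, 4.5, -2.3]
finger_gap: 0.121
t 22.0 q [ 32.4 -37.1 -38.7  -6.4 -49.9  10.5] p [0.5323 0.1421 0.1658] gap 0.121 F [ 8.   4.5 -2.3] M [-0.16 -0.38 -0.4 ]
bar [0.5184 0.1293 0.1847] det 1.0
n 2 t [-0.0033  0.0004  0.0008] w [ 0.0015  0.0278 -0.0006] tot deg 3.2 tot d [-0.0066  0.0008  0.0017]
t: 22.3
tcp_pos: [0.5295, 0.1397, 0.1679]
eef_rot: [179.8, 49.5, 40.3]
force: [0.0, 2.1, 2.2]
finger_gap: 0.119
t 22.3 q [ 32.1 -38.9 -39.9  -7.  -49.   11.1] p [0.5295 0.1397 0.1679] gap 0.119 F [0.  2.1 2.2] M [-0.33  0.92  0.14]
bar [0.5184 0.1293 0.1847] det 1.0
n 1 t [-0.0027  0.0007  0.0001] w [ 0.003   0.0282 -0.0011] tot deg 1.6 tot d [-0.0027  0.0007  0.0001]
```

```bash
python3 -m pendant '[-0.0018,0,0.0006,0,0.0147,0,0, -0.0018,0,0.0006,0,0.0147,0,0, 0,0,0,0,0,0,0]'; python3 t3.py 0.735 0 1;python3 -m pendant '[-0.0018,0,0.0006,0,0.0147,0,0, 0,0,0,0,0,0,0]'; python3 t3.py 0.735 0 1
```

```text
t: 22.6
tcp_pos: [0.5287, 0.1391, 0.169]
eef_rot: [179.8, 47.6, 40.3]
force: [34.1, 15.5, -13.6]
finger_gap: 0.113
t 22.6 q [ 31.8 -40.5 -41.2  -7.8 -47.5  11.8] p [0.5287 0.1391 0.169 ] gap 0.113 F [ 34.1  15.5 -13.6] M [ 0.72 -4.54 -2.37]
bar [0.5184 0.1293 0.1847] det 1.0
n 1 t [-0.0012  0.0008  0.    ] w [ 0.0026 -0.0058 -0.0011] tot deg 0.4 tot d [-0.0012  0.0008  0.    ]
t: 22.8
tcp_pos: [0.5275, 0.1393, 0.1702]
eef_rot: [179.9, 46.6, 40.4]
force: [39.7, 21.7, -15.1]
finger_gap: 0.117
t 22.8 q [ 31.6 -41.4 -41.7  -8.3 -46.9  12.2] p [0.5275 0.1393 0.1702] gap 0.117 F [ 39.7  21.7 -15.1] M [ 1.83 -5.26 -1.93]
bar [0.5184 0.1293 0.1847] det 1.0
n 1 t [0.0002 0.0017 0.0003] w [ 0.0024 -0.022   0.0005] tot deg 1.3 tot d [0.0002 0.0017 0.0003]
```

```bash
python3 -m pendant '[0.0018,0,-0.0006,0,-0.0147,0,0, 0.0009,0,-0.0003,0,-0.0074,0,0, 0,0,0,0,0,0,0]'; python3 t3.py 0.735 0 1
python3 - <<'E'
from h import *
for n in("scene","top"):
    f=cv2.cvtColor(bot.grab_frame(n),cv2.COLOR_RGB2BGR)
    x,y=(200,120) if n=="scene" else (180,140)
    cv2.imwrite(f"pics/{n}9.png",cv2.resize(f[y:y+150,x:x+200],None,fx=4,fy=4,interpolation=cv2.INTER_CUBIC))
E
```

```text
t: 23.1
tcp_pos: [0.5278, 0.1393, 0.1696]
eef_rot: [179.9, 48.2, 40.4]
force: [0.2, 5.5, 1.7]
finger_gap: 0.118
t 23.1 q [ 31.9 -40.1 -40.7  -7.6 -48.3  11.6] p [0.5278 0.1393 0.1696] gap 0.118 F [0.2 5.5 1.7] M [0.73 0.93 0.86]
bar [0.5184 0.1293 0.1847] det 1.0
n 1 t [-0.0004  0.0016  0.0001] w [0.0031 0.0062 0.0005] tot deg 0.4 tot d [-0.0004  0.0016  0.0001]
```

View pics/scene9.png

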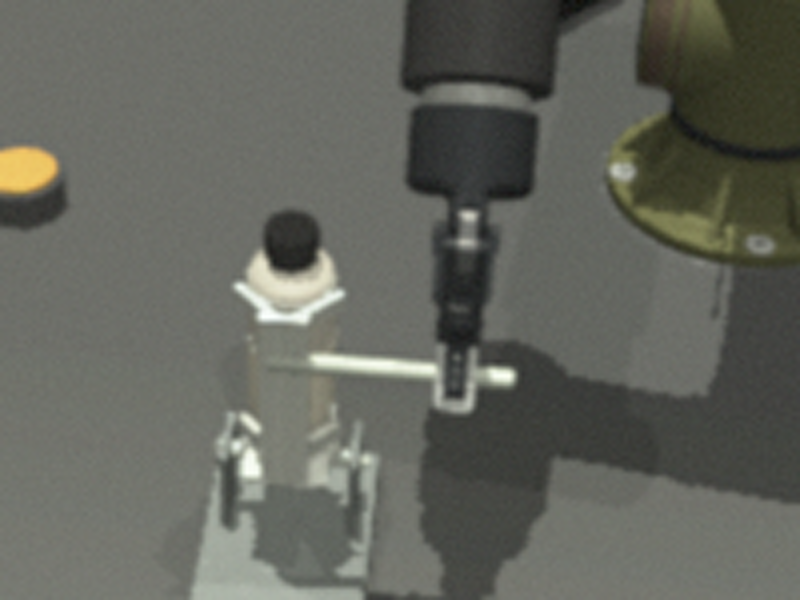

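View pics/top9.png

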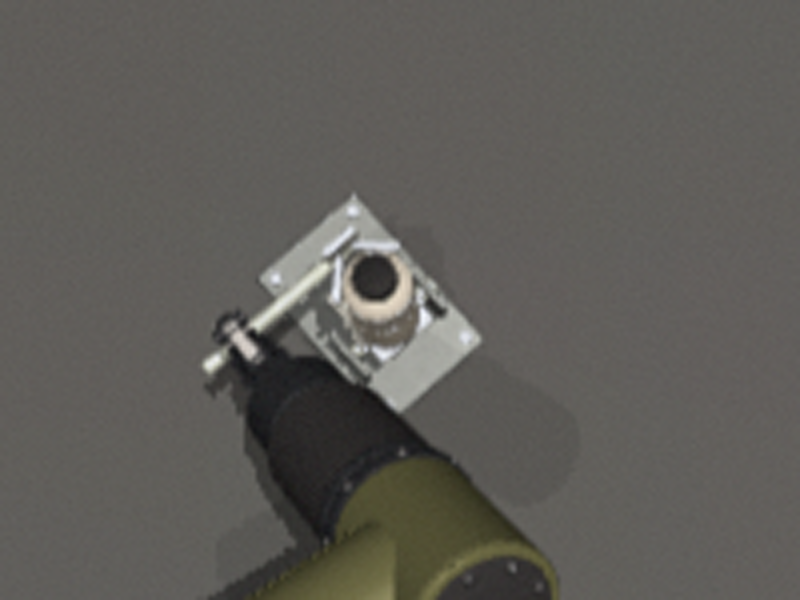

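Cradle is at its stop with the bottle upright: cap at (291,240) in scene, (375,277) in top. Release and retreat.

```bash
python3 -m pendant '[0,0,0,0,0,0,0.2, 0,0,0,0,0,0,0.35, 0,0,0,0,0,0,0.5, 0,0,0,0,0,0,0.6, 0,0,0,0,0,0,0.6]';python3 t3.py 0.735 0 1; python3 -m pendant '[-0.01,0,0,0,0,0,0.6, -0.02,0,0,0,0,0,0.6, -0.02,0,0,0,0,0,0.6, -0.02,0,0,0,0,0,0.6, -0.02,0,0,0,0,0,0.6, -0.01,0,0,0,0,0,0.6, 0,0,0,0,0,0,0.6, 0,0,0,0,0,0,0.6]'
python3 - <<'E'
from h import *
st()
for n in("scene","top"):
    f=cv2.cvtColor(bot.grab_frame(n),cv2.COLOR_RGB2BGR);cv2.imwrite(f"pics/{n}10f.png",f)
    x,y=(200,120) if n=="scene" else (180,140)
    for th in(.735,.66):
        C,q=cradle(P0,th);print(n,th,"captop,barend",(4*(proj(n,[q+C@[0,0,.193],q+C@[.0425,.135,.125]])-[x,y])).round(0).tolist())
    cv2.imwrite(f"pics/{n}10.png",cv2.resize(f[y:y+150,x:x+200],None,fx=4,fy=4,interpolation=cv2.INTER_CUBIC))
E
```

```text
t: 23.7
tcp_pos: [0.5277, 0.1378, 0.1687]
eef_rot: [179.7, 48.3, 40.3]
force: [0.2, -0.0, 0.3]
finger_gap: 0.6
t 23.7 q [ 31.8 -40.2 -40.8  -7.5 -48.3  11.6] p [0.5277 0.1378 0.1687] gap 0.6 F [ 0.2 -0.   0.3] M [-1.14  1.45 -0.01]
bar [0.5184 0.1293 0.1847] det 1.0
n 1 t [-0.0003  0.0005 -0.0013] w [ 0.003   0.008  -0.0014] tot deg 0.5 tot d [-0.0003  0.0005 -0.0013]
t: 24.5
tcp_pos: [0.4769, 0.0952, 0.2431]
eef_rot: [179.8, 48.3, 40.3]
force: [0.2, 0.5, -0.8]
finger_gap: 0.598
t 24.5 q [ 29.3 -50.4 -37.7  -8.3 -61.8  12.4] p [0.4769 0.0952 0.2431] gap 0.598 F [ 0.2  0.5 -0.8] M [-1.21  1.44  0.  ]
scene 0.735 captop,barend [[290.0, 226.0], [513.0, 379.0]]
scene 0.66 captop,barend [[288.0, 243.0], [512.0, 394.0]]
top 0.735 captop,barend [[374.0, 272.0], [206.0, 368.0]]
top 0.66 captop,barend [[360.0, 257.0], [198.0, 359.0]]
```

View pics/scene10.png

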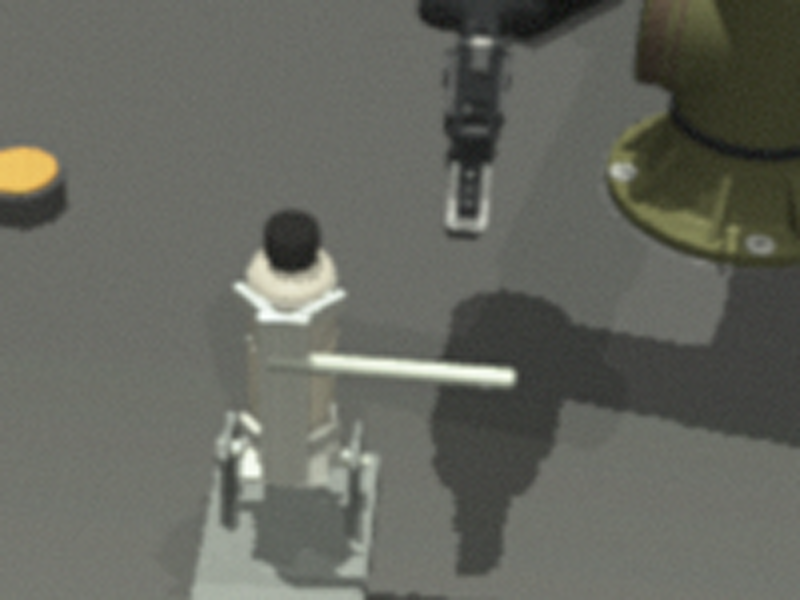

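View pics/top10.png

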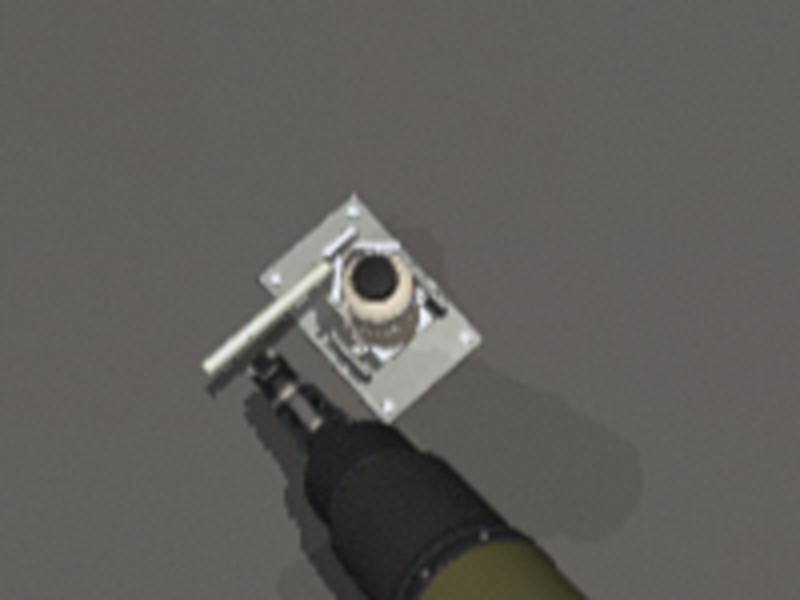

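View pics/scene10f.png

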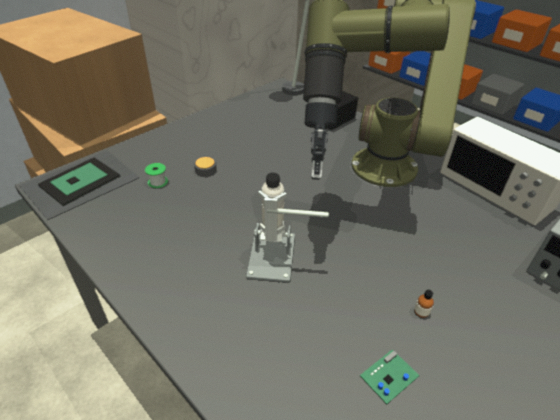

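The bar end is at (514,377) in scene and (206,366) in top. The predictions for 0.735 rad are (513,379) and (206,368). The cap top also fits a seated bottle, and spool, tin, dropper and board sit where they were, so I'm handing in.

```bash
python3 -c "
from plant import bot
bot.finish_job()"
```

```text
the job is handed in; nothing more can be done
```

The job is done and handed in at about 24.6 s; the hand-in gives no verdict, so what follows are my own checks.

**What I did:**
- I gripped the bottle at its middle, lifted it straight out of the saddles and rolled it about 169°. By the tool orientation its axis was then about 134° from vertical, well past the 120° needed. It stayed there for more than 1.5 s.
- I rolled it back and laid it into the saddles with about 7 N of contact force.
- I gripped the side bar and swung the cradle along its arc until it met the stop, with a peak of about 48 N at the wrist. Then I eased off, let go and backed away about 10 cm.

**Last checks:**
- **Cradle:** the bar end lies within about 2 zoomed pixels (0.5 image pixel) of the 0.735 rad prediction in both pictures.
- **Bottle:** after the re-lay, its cap appeared at the same pixels as before I lifted it. In the last pictures it stands upright with the foot down. The cap agrees to about 5 zoomed pixels (about 4 mm), the largest gap, from reading the whole cap rather than its top face.
- **Robot:** the wrist force read about zero after release.
- **Bystanders:** the spool, tin, dropper and board look unmoved in the scene picture; I did not measure them.

Nothing failed in these checks. At the stop the arm stood 1 to 2 mm off its predicted pose, which is within the calibration error.

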